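# Sort the left and right retractor blades into their trays

### The arm

A 7-joint arm with a two-finger parallel gripper is mounted at the origin on the work surface. World frame = base frame: x ahead of the robot, y to its left, z up, the work surface at z = 0. Lengths are in mm, angles in rad, forces in N, time in s.
With the tool pointing down it reaches from about 400 to 850 mm from the base axis. Payload 4.5 kg.
Tool frame: the origin (TCP) lies between the finger pads; the fingertips stand bot.tcp_to_tips ahead of it and the grasp point (between the pads) lies 6 mm ahead of it (bot.tcp_to_tips is the distance from the TCP to the fingertips, in mm); z points along the fingers, y is the line along which they close (so a half turn about z gives the same grasp; the last joint's range is limited). The gripper opens to 88 mm and grips with 3 to 60 N. Pads are 18 mm wide; open, the fingers measure 123 mm over their backs; the gripper's body (75 mm by 187 mm) begins 45 mm behind the grasp point.
Start: joints at [-1.085, 0.689, -0.195, 1.565, 0.157, 0.902, -0.215], TCP at [272.85, 562.32, 263.743] pointing down, gripper open.
Joint ranges: [-3.01, 3.01], [-0.46, 2.08], [-1.47, 1.51], [0.13, 2.56], [-1, 4.14], [0.04, 2.09], [-2.66, 2.66]. Speed limits (rad/s): [2.57, 2.57, 3.14, 3.14, 3.14, 3.14, 3.14].

### API

Orientations are given as a unit quaternion [x, y, z, w].
In Python, from bench import bot gives the robot as it stands.
- The arm moves only by the tool send_rows, never from a script. Its argument "increments" is a list of rows, each a list of 4 numbers: the shift along the tool's x, y, z in m, then the turn about the tool's z in degrees. In form: [[dx, dy, dz, turn], ...]. A call has 1 to 8 rows; each row is the pose to reach, as a shift and turn from the pose commanded when the call began, along the tool's axes at that moment; what a row does not reach only later rows make up. A row lasts 1/8 s, in which the tool goes at most 62.5 mm and 10.7 degrees, less where a joint would pass 70% of its speed; a pose out of reach is approached as far as the arm can. A call with a gripper value outside its range is refused whole. "gripper" is the finger opening in m, from 0 to 0.0881, set as the call begins (left out, the last holds). The fingers move at their own pace and stop on an object; the grip force is fixed at half the most. Time passes only in rows, so rows that repeat a pose let the fingers close. It gives the time, the measured TCP pose, the force, the opening and the grip force at its end, in the units of the state.
- bot.get_obs(): the state, without advancing time (a new reading comes with each control period).
- bot.capture(name): name is "scene" or "side" or "wrist"; returns a dict with "img" (384x512x3 uint8, red, green, blue), "depth" (384x512 float32, mm along the optical axis (not along the pixel's ray), 0 where there is no reading), "intrinsics" (3x3 intrinsics, pixels), "xyz" and "rotation" of the camera in the world. Camera axes: x right, y down, z forward; pixel columns grow to the right and rows downward; lengths in mm; the calibration is good to about 2 mm. A picture is of the moment at which its call begins.
- bot.close_job(): hands the job in; it is judged then, once.
The state is a dict: "time": time; "q": joint angles; "joint_velocities": joint speeds; "joint_efforts": joint torques, N m; "tcp_pos": TCP position; "ee_rot": TCP orientation; "ft_force": force on the tool from outside, world axes, zero at the start; "ft_torque": the same for the moment, N m; "grip_width": opening from 0.0 (shut) to 1.0 (fully open); "gripper_force": force on a finger pad.
Only numpy, scipy, OpenCV 4.12 (cv2) and the standard library are available. Lean on these libraries where they do the work, as an engineer would, in place of code of your own. Each camera call takes 0.05 s, during which the arm holds its last target. There are 200 camera calls.

### The job

The two angled retractor blades are mirror images, one left-hand and one right-hand. Put each into the tray whose floor shows its own silhouette, lying flat on the tray floor with its grip tab up; set them down, do not drop them.

Things in the scene. Friction and masses are not known exactly. Their poses are not given: they have to be found in the camera images.
- left_blade: Left-hand blade (mm), bare steel, loose, flat. Origin: underside, below the tab's centre; z up. Shank: x -55 to 50, 18 wide, 4 thick. Upright grip tab centred over the origin: 44 long (x), 12 thick (y), top at z 37; pinch it across y. Foot at the +x end: x 30 to 50, 4 thick, turned to +y as far as y +47, with a 12 high lip; from the plain end it turns left. (Ignore the straight blade.)
- right_blade: Right-hand blade (mm), bare steel, loose, flat. Origin: underside, below the tab's centre; z up. Shank: x -55 to 50, 18 wide, 4 thick. Upright grip tab centred over the origin: 44 long (x), 12 thick (y), top at z 37; pinch it across y. Foot at the +x end: x 30 to 50, 4 thick, turned to -y as far as y -47, with a 12 high lip; from the plain end it turns right. (Ignore the straight blade.)
- left_tray: Tray for the left-hand blade, on either side: open, metal, fixed, outer 210 (x) x 160 (y) x 22 mm high, walls and floor 4 mm thick. Origin: centre of the underside (floor top at z 4 mm). On its floor a dark flat full-size silhouette of its blade seen from above, a label only (no need to lie on it): shank along x, foot at +x turned to +y.
- right_tray: Tray for the right-hand blade, on either side: open, metal, fixed, outer 210 (x) x 160 (y) x 22 mm high, walls and floor 4 mm thick. Origin: centre of the underside (floor top at z 4 mm). On its floor a dark flat full-size silhouette of its blade seen from above, a label only (no need to lie on it): shank along x, foot at +x turned to -y.

How it is judged (in metres and radians):
At the end, for the whole second after the job is handed in: The left-hand blade lies in the left-hand tray and the right-hand blade in the right-hand tray: each flat on the tray floor (origin 0 to 10 mm above the tray's underside and inside its walls, tilt under 10 degrees, tab up), released and at rest (x of left_blade in the frame of left_tray between -0.098 and 0.098 m and y of left_blade in the frame of left_tray between -0.073 and 0.073 m and z of left_blade in the frame of left_tray between 0 and 0.01 m and angle between each of left_blade, right_blade's own z axis and vertical below 0.175 rad and linear speed of each of left_blade, right_blade below 0.02 m/s and angular speed of each of left_blade, right_blade below 0.2 rad/s and contact force between the fingers and left_blade below 0.1 N and x of right_blade in the frame of right_tray between -0.098 and 0.098 m and y of right_blade in the frame of right_tray between -0.073 and 0.073 m and z of right_blade in the frame of right_tray between 0 and 0.01 m and contact force between the fingers and right_blade below 0.1 N); the robot touches nothing.
It fails at once if the left-hand blade was dropped or thrown: faster than 0.8 m/s (a fall of over 30 mm) while not held (linear speed of left_blade above 0.8 m/s and contact force between the fingers and left_blade below 0.1 N).
It fails at once if the right-hand blade was dropped or thrown: faster than 0.8 m/s (a fall of over 30 mm) while not held (linear speed of right_blade above 0.8 m/s and contact force between the fingers and right_blade below 0.1 N).
It also fails if it takes over 58 s, if anything falls off the work surface, if the arm or the gripper's body presses on something with over 40 N, if the wrist force passes 120 N, or if a joint passes its speed limit or range.

## Working session

There is one attempt and no reset: what is moved stays moved. The work goes in short steps, Python scripts to look and compute and a tool call to move; the robot and the scene stay as the last step left them, time stands still between calls to the robot, and variables do not carry over. Pictures are saved under pics/ and viewed, at most 10 in all, crops included, and the job is handed in when it is done.

Besides the shell and the picture viewer there is one more tool, called in YAML: its name, and indented under it one key for each argument. send_rows: Moves the arm, as the interface text tells. Its arguments: {"type":"object","properties":{"increments":{"type":"array","items":{"type":"array","items":{"type":"number"}}},"gripper":{"type":"number"}},"required":["increments"]}

```bash
mkdir -p pics; ls
cat > h.py <<'E'
import numpy as np, cv2
from bench import bot
def cap(n,f=None):
    c=bot.capture(n)
    if f: cv2.imwrite('pics/'+f,c['img'][:,:,::-1])
    np.savez('last_%s.npz'%n,**{k:np.array(v) for k,v in c.items()})
    return c
def R_of(c):
    r=np.array(c['rotation'],float)
    if r.size==4:
        from scipy.spatial.transform import Rotation as R; return R.from_quat(r).as_matrix()
    return r.reshape(3,3)
def world(c):
    K=np.array(c['intrinsics']);d=c['depth'];v,u=np.mgrid[:d.shape[0],:d.shape[1]]
    p=np.stack([(u-K[0,2])/K[0,0]*d,(v-K[1,2])/K[1,1]*d,d],-1)
    return p@R_of(c).T+np.array(c['xyz'])
def ray(c,u,v,z):
    K=np.array(c['intrinsics']);r=R_of(c)@np.array([(u-K[0,2])/K[0,0],(v-K[1,2])/K[1,1],1]);o=np.array(c['xyz']);return o+r*(z-o[2])/r[2]
E
python3 - <<'E'
from h import *
o=bot.get_obs();print(o['time'],o['tcp_pos'],o['ee_rot'],bot.tcp_to_tips)
for n in('scene','side','wrist'):
    c=cap(n,n+'0.png');print(n,c['xyz'],np.round(R_of(c),2).tolist(),(c['depth']>0).mean())
a=cv2.imread('pics/scene0.png')
E
```

```text
pics
0.0 [272.66163829 561.70449728 262.90861624] [ 2.23928128e-01  9.74605197e-01 -9.43022078e-04 -1.18019645e-04] 25.0
scene [1189.88161621  264.09373878  560.1062228 ] [[-0.34, 0.58, -0.74], [0.94, 0.19, -0.28], [-0.02, -0.79, -0.61]] 0.9910176595052084
side [492.55457603 547.19835581 576.76962198] [[-1.0, -0.02, 0.05], [-0.05, 0.69, -0.72], [-0.02, -0.72, -0.69]] 0.9957529703776041
wrist [212.11674412 591.11726803 385.08076541] [[0.44, 0.87, 0.24], [0.9, -0.42, -0.12], [-0.0, 0.26, -0.96]] 0.9960428873697916
```

View pics/scene0.png

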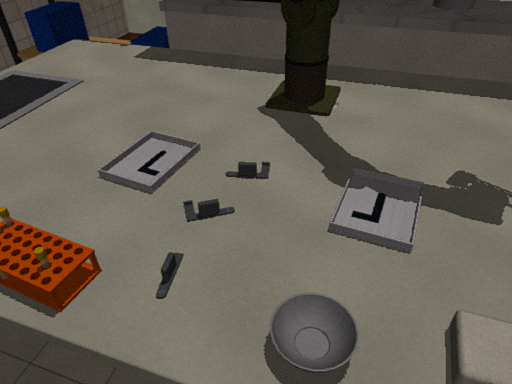

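View pics/side0.png

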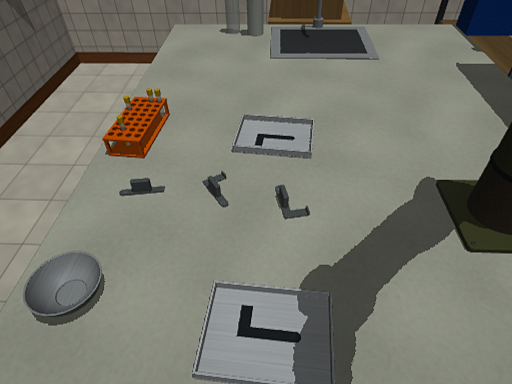

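The scene view shows the rack and one tray at (150,160), the other tray at (378,210), angled blades at (248,170) and (208,209), and the straight one at (170,272). The side view shows the same, with trays at (273,137) and (265,330), and angled blades at (215,188) and (290,203). Next I measure with depth.

Run:
```python
from h import *
for n in('scene','side'):
    c=dict(np.load('last_%s.npz'%n)); W=world(c); z=W[...,2]
    # blades: dark/raised components on table
    boxes=dict(scene=[(225,158,272,182),(180,197,238,224)],side=[(272,180,314,222),(200,168,232,210)])[n]
    for b in boxes:
        w=W[b[1]:b[3],b[0]:b[2]].reshape(-1,3); im=c['img'][b[1]:b[3],b[0]:b[2]].reshape(-1,3).max(1)
        zt=np.median(w[im>im.max()-30][:,2])
        t=w[(w[:,2]>24)]; r,s,a=cv2.minAreaRect(t[:,:2].astype(np.float32))
        zs=np.median(w[w[:,2]<3][:,2])
        low=w[(w[:,2]>2.5)]
        m=t[:,:2].mean(0);d=np.linalg.svd(t[:,:2]-m)[2][0]
        q=(low[:,:2]-m)@np.array([[d[0],-d[1]],[d[1],d[0]]])
        print(n,'tab c',np.round(r),np.round(s),'zmax',t[:,2].max().round(1),'table',zs,'yaw',np.degrees(np.arctan2(d[1],d[0])).round(1),'along',q[:,0].min().round(),q[:,0].max().round(),'perp',q[:,1].min().round(),q[:,1].max().round(), 'foot end along', q[np.abs(q[:,1])>25,0].mean().round(1),q[np.abs(q[:,1])>25,1].mean().round(1))
    # trays: region corners
    for nm,px in dict(scene=[('far',(150,133),(199,148),(151,188),(102,170)),('near',(356,171),(422,182),(414,247),(330,231))],side=[('far',(240,116),(313,120),(312,156),(233,150)),('near',(215,283),(330,291))])[n] if 0 else []: pass
    tr=dict(scene=dict(A=[(151,133),(200,148),(151,189),(101,171)],B=[(356,171),(422,184),(413,247),(330,231)]),side=dict(A=[(240,115),(313,120),(312,157),(233,150)],B=[(215,283),(331,291),(333,383),(193,375)]))[n]
    sil=dict(scene=dict(A=[(163,152),(141,168),(154,174)],B=[(381,195),(377,219),(355,217)]),side=dict(A=[(293,138),(259,138),(257,145)],B=[(298,338),(243,333),(246,308)]))[n]
    for k in 'AB':
        print(n,k,[np.round(ray(c,*p,22 if i<9 else 0)[:2]).tolist() for i,p in enumerate(tr[k])],'sil plain,heel,foot',[np.round(ray(c,*p,4)[:2]).tolist() for p in sil[k]])
```

```text
scene tab c [820. 128.] [787.  43.] zmax 560.1 table -0.050840983450541444 yaw -158.3 along -751.0 68.0 perp -54.0 53.0 foot end along 40.5 -19.1
scene tab c [910.  95.] [652.  43.] zmax 560.1 table -0.006738756669847135 yaw 29.1 along -56.0 635.0 perp -53.0 59.0 foot end along -24.0 -18.8
scene A [[389.0, -336.0], [419.0, -172.0], [611.0, -201.0], [587.0, -355.0]] sil plain,heel,foot [[441.0, -272.0], [524.0, -287.0], [537.0, -242.0]]
scene B [[400.0, 224.0], [406.0, 370.0], [613.0, 358.0], [619.0, 205.0]] sil plain,heel,foot [[450.0, 289.0], [534.0, 289.0], [542.0, 245.0]]
side tab c [474. 251.] [592.  21.] zmax 576.8 table -0.6051558339543135 yaw 87.6 along -86.0 536.0 perp -21.0 58.0 foot end along -4.3 42.5
side tab c [557. 237.] [ 22. 633.] zmax 576.8 table -0.4301897308349112 yaw -77.2 along -562.0 114.0 perp -31.0 27.0 foot end along 92.7 -24.1
side A [[591.0, -359.0], [379.0, -336.0], [393.0, -165.0], [596.0, -189.0]] sil plain,heel,foot [[437.0, -272.0], [531.0, -270.0], [536.0, -237.0]]
side B [[591.0, 205.0], [386.0, 214.0], [399.0, 363.0], [603.0, 361.0]] sil plain,heel,foot [[445.0, 291.0], [535.0, 287.0], [534.0, 242.0]]
```

Run:
```python
from h import *
for n in('scene','side'):
    c=dict(np.load('last_%s.npz'%n)); W=world(c)
    boxes=dict(scene=[(225,158,272,182),(180,197,238,224)],side=[(272,180,314,222),(200,168,232,210)])[n]
    for b in boxes:
        w=W[b[1]:b[3],b[0]:b[2]].reshape(-1,3); ok=c['depth'][b[1]:b[3],b[0]:b[2]].ravel()>100; w=w[ok]
        t=w[(w[:,2]>20)&(w[:,2]<45)]; low=w[(w[:,2]>2.5)&(w[:,2]<45)]
        r,s,a=cv2.minAreaRect(t[:,:2].astype(np.float32))
        m=np.array(r);d=np.linalg.svd(t[:,:2]-t[:,:2].mean(0))[2][0]
        q=(low[:,:2]-m)@np.array([[d[0],-d[1]],[d[1],d[0]]])
        f=q[np.abs(q[:,1])>16]
        print(n,'tab c',np.round(r),np.round(s),'zmax',t[:,2].max().round(1),'yaw',np.degrees(np.arctan2(d[1],d[0])).round(1),'along',q[:,0].min().round(),q[:,0].max().round(),'perp',q[:,1].min().round(),q[:,1].max().round(),'foot',f.mean(0).round(1) if len(f) else None,len(t),len(low))
```

```text
scene tab c [467. -23.] [14. 44.] zmax 38.5 yaw 102.9 along -53.0 50.0 perp -9.0 47.0 foot [40.5 34.6] 151 450
scene tab c [626. -51.] [16. 44.] zmax 38.8 yaw -55.8 along -58.0 50.0 perp -49.0 17.0 foot [ 40.  -34.2] 193 612
side tab c [467. -23.] [12. 46.] zmax 38.4 yaw 104.3 along -54.0 52.0 perp -11.0 51.0 foot [41.5 33.1] 117 385
side tab c [628. -50.] [12. 46.] zmax 38.1 yaw 126.1 along -50.0 54.0 perp -9.0 48.0 foot [-38.4  36.5] 112 347
```

Both measurements agree. The left-hand blade is at (467,-23) with yaw 103.5°, and its tray is the one at y≈-264. The right-hand blade is at (627,-51) with yaw -55°, and its tray is at y≈+287. I start with the right-hand blade.

send_rows:
  increments:
    - [-0.03, -0.02, 0, 0]
    - [-0.075, -0.05, 0.01, 0]
    - [-0.12, -0.08, 0.02, 0]
    - [-0.165, -0.11, 0.03, 0]
    - [-0.21, -0.14, 0.04, 0]
    - [-0.255, -0.17, 0.05, 0]
    - [-0.3, -0.2, 0.06, 0]
    - [-0.345, -0.23, 0.06, 0]
  gripper: 0.07

```text
time: 1.15
tcp_pos: [483.1, 203.0, 202.9]
ee_rot: [0.224, 0.975, -0.0, -0.001]
ft_force: [1.0, 0.9, 0.1]
grip_width: 0.794
gripper_force: 0.0
```

send_rows:
  increments:
    - [-0.045, -0.03, 0, 4]
    - [-0.09, -0.06, 0.01, 8]
    - [-0.13, -0.09, 0.02, 12]
    - [-0.17, -0.115, 0.03, 17]
    - [-0.2, -0.14, 0.035, 22]
    - [-0.225, -0.155, 0.04, 26]
    - [-0.241, -0.166, 0.04, 29.6]
    - [-0.241, -0.166, 0.04, 29.6]

```text
time: 2.15
tcp_pos: [627.5, -51.0, 163.6]
ee_rot: [0.466, 0.885, -0.0, 0.0]
ft_force: [-0.5, 0.3, 0.1]
grip_width: 0.795
gripper_force: 0.0
```

```bash
cat >> h.py <<'E'
from scipy.spatial.transform import Rotation as Rot
def to(x,y,z,hd):
    o=bot.get_obs();R=Rot.from_quat(o['ee_rot']).as_matrix();p=np.array(o['tcp_pos'])
    d=R.T@(np.array([x,y,z])-p);h=np.degrees(np.arctan2(R[1,1],R[0,1]))
    print('t',round(o['time'],2),'tcp',p.round(1),'head',h.round(1),'tiltz',R[2,2].round(4),'shift m',(d/1000).round(4),'turn',round((h-hd+180)%360-180,1),'grip',o['grip_width'],o['gripper_force'],'q7',round(o['q'][6],2))
def tabs(c,zlo=24,zhi=45,xy=None,rad=60):
    W=world(c);m=(c['depth']>100)&(W[...,2]>zlo)&(W[...,2]<zhi)&(np.hypot(W[...,0]-xy[0],W[...,1]-xy[1])<rad)
    t=W[m][:,:2].astype(np.float32);r,s,a=cv2.minAreaRect(t);d=np.linalg.svd(t-t.mean(0))[2][0]
    print('tab',np.round(r,1),np.round(s,1),'yaw',np.degrees(np.arctan2(d[1],d[0])).round(1),len(t))
E
python3 - <<'E'
from h import *
to(627,-50.5,32,34.5)
c=cap('wrist','w1.png'); tabs(c,24,45,(627,-50))
tabs(c,34,45,(627,-50))
E
```

```text
t 2.15 tcp [627.5 -51.  163.6] head 34.4 tiltz -1.0 shift m [ 8.000e-04 -1.000e-04  1.316e-01] turn -0.1 grip 0.7945629239939256 0.0 q7 0.46
tab [625.8 -52. ] [11.5 42.9] yaw -55.0 764
tab [625.8 -52.1] [11.4 42.6] yaw -55.0 733
```

send_rows:
  increments:
    - [0, -0.001, 0.03, -0.5]
    - [0, -0.001, 0.065, -0.5]
    - [0, -0.001, 0.095, -0.5]
    - [0, -0.001, 0.115, -0.5]
    - [0, -0.001, 0.127, -0.5]
    - [0, -0.001, 0.131, -0.5]
    - [0, -0.001, 0.131, -0.5]

```text
time: 3.08
tcp_pos: [626.8, -50.2, 33.2]
ee_rot: [0.462, 0.887, 0.0, 0.0]
ft_force: [0.2, 0.4, -1.5]
grip_width: 0.794
gripper_force: 0.0
```

send_rows:
  increments:
    - [0, 0, 0, 0]
    - [0, 0, 0, 0]
    - [0, 0, 0, 0]
    - [0, 0, 0, 0]
    - [0, 0, 0, 0]
    - [0, 0, 0, 0]
  gripper: 0.0

```text
time: 3.82
tcp_pos: [626.3, -50.4, 32.7]
ee_rot: [0.462, 0.887, -0.0, -0.0]
ft_force: [-0.8, -0.8, 0.1]
grip_width: 0.136
gripper_force: 0.2
```

send_rows:
  increments:
    - [0, 0, -0.005, 0]
    - [0, 0, -0.02, 0]
    - [0, 0, -0.045, 0]
    - [0, 0, -0.07, 0]
    - [0, 0, -0.09, 0]
    - [0, 0, -0.1, 0]
    - [0, 0, -0.1, 0]

```text
time: 4.7
tcp_pos: [626.7, -50.4, 133.4]
ee_rot: [0.462, 0.887, 0.0, 0.001]
ft_force: [-0.4, 0.5, -1.1]
grip_width: 0.135
gripper_force: 30.0
```

Run:
```python
from h import *
to(499,287,130,87)
c=cap('wrist','w2.png')
```

```text
t 4.7 tcp [626.7 -50.4 133.4] head 35.0 tiltz -1.0 shift m [0.3496 0.089  0.0032] turn -52.0 grip 0.13541210101543794 29.999220022000372 q7 0.46
```

View pics/w2.png

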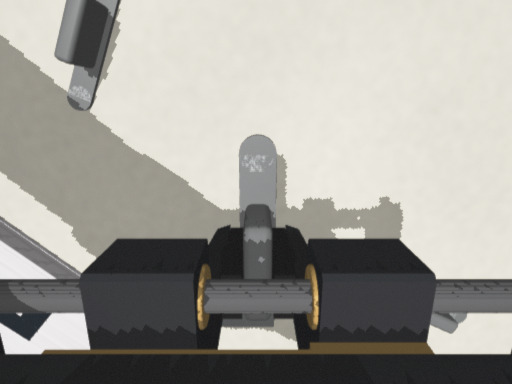

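The blade is held by the tab. The plain end is at (258,150), and the other blade's end is at (80,100). The piece at (450,318) could be the straight blade lying further away or this blade's foot, so I check with depth.

Run:
```python
from h import *
c=dict(np.load('last_wrist.npz'));W=world(c)
print(W[318,450].round(),W[180,258].round(),W[325,25].round())
for n in('scene','side'):
    c=cap(n);W=world(c);m=(c['depth']>100)&(W[...,2]>92)&(W[...,2]<115)&(np.hypot(W[...,0]-626.7,W[...,1]+50.4)<75)
    w=W[m]-[626.7,-50.4,0];a=np.radians(-55);u=np.c_[w[:,0]*np.cos(a)+w[:,1]*np.sin(a),-w[:,0]*np.sin(a)+w[:,1]*np.cos(a)]
    f=u[(np.abs(u[:,1])>14)];print(n,len(u),u.min(0).round(),u.max(0).round(),len(f),np.median(f,0) if len(f) else 0,np.unique(m.nonzero()[0])[[0,-1]])
```

```text
[812. -43.  34.] [609. -24. 106.] [ 526. -278.    6.]
scene 449 [-55. -50.] [50. 21.] 138 [ 38.63190606 -33.00791762] [163 183]
side 199 [-55. -45.] [51. 21.] 31 [ 30.11786265 -40.8674846 ] [140 174]
```

It is the right-hand blade, with its foot at -y. The other object is the straight blade.

send_rows:
  increments:
    - [0.02, 0.005, 0, -3]
    - [0.065, 0.017, 0, -10]
    - [0.115, 0.029, 0, -17]
    - [0.17, 0.043, 0, -25]
    - [0.225, 0.057, 0, -33]
    - [0.275, 0.07, 0, -41]
    - [0.32, 0.081, 0, -48]
    - [0.35, 0.089, 0, -52]

```text
time: 5.85
tcp_pos: [495.3, 291.5, 132.5]
ee_rot: [0.021, 1.0, 0.001, -0.001]
ft_force: [0.3, -0.6, -1.1]
grip_width: 0.132
gripper_force: 30.0
```

send_rows:
  increments:
    - [0, 0, 0, 0]
    - [0, 0, 0, 0]
    - [0, 0, 0, 0]

```text
time: 6.22
tcp_pos: [498.8, 285.6, 132.5]
ee_rot: [0.027, 1.0, -0.001, -0.0]
ft_force: [0.3, -0.8, -2.1]
grip_width: 0.133
gripper_force: 30.0
```

Run:
```python
from h import *
to(499,287,37,87)
c=cap('wrist','w3.png');W=world(c)
c=cap('side','s3.png')
```

```text
t 6.22 tcp [498.8 285.6 132.5] head 86.9 tiltz -1.0 shift m [-0.0001  0.0015  0.0955] turn -0.1 grip 0.13302279848044285 29.999185279011726 q7 0.55
```

View pics/s3.png

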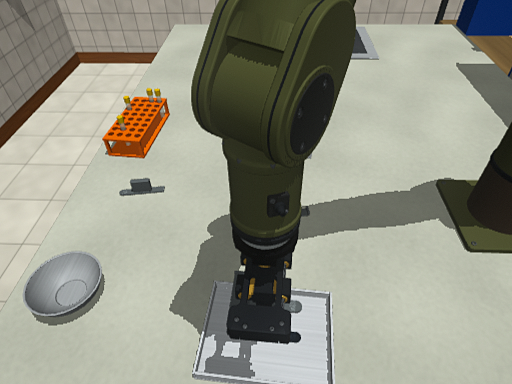

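The gripper with the blade is centred over the near tray, about (262,330).

send_rows:
  increments:
    - [0, 0.001, 0.015, 0]
    - [0, 0.001, 0.04, 0]
    - [0, 0.001, 0.065, 0]
    - [0, 0.001, 0.082, 0]
    - [0, 0.001, 0.09, 0]
    - [0, 0.001, 0.094, 0]
    - [0, 0.001, 0.0955, 0]
    - [0, 0.001, 0.0955, 0]

```text
time: 7.32
tcp_pos: [498.8, 288.6, 37.7]
ee_rot: [0.026, 1.0, 0.0, 0.0]
ft_force: [0.4, -0.9, -1.4]
grip_width: 0.133
gripper_force: 30.0
```

send_rows:
  increments:
    - [0, 0, 0, 0]
    - [0, 0, 0, 0]

```text
time: 7.58
tcp_pos: [498.7, 288.5, 37.5]
ee_rot: [0.026, 1.0, 0.0, 0.0]
ft_force: [-0.1, -0.3, -0.7]
grip_width: 0.134
gripper_force: 30.0
```

send_rows:
  increments:
    - [0, 0, 0.0006, 0]
    - [0, 0, 0.001, 0]
    - [0, 0, 0.001, 0]

```text
time: 7.95
tcp_pos: [498.6, 288.4, 36.6]
ee_rot: [0.026, 1.0, 0.0, 0.0]
ft_force: [-1.0, -1.0, 5.6]
grip_width: 0.132
gripper_force: 30.0
```

send_rows:
  increments:
    - [0, 0, 0, 0]
    - [0, 0, 0, 0]
    - [0, 0, 0, 0]
    - [0, 0, 0, 0]
  gripper: 0.04

```text
time: 8.45
tcp_pos: [498.4, 288.4, 36.1]
ee_rot: [0.026, 1.0, 0.0, -0.0]
ft_force: [-0.3, 0.2, -0.7]
grip_width: 0.452
gripper_force: 0.0
```

send_rows:
  increments:
    - [0, 0, -0.01, 0]
    - [0, 0, -0.035, 0]
    - [0, 0, -0.07, 0]
    - [0, 0, -0.1, 0]
    - [0, 0, -0.12, 0]
    - [0, 0, -0.125, 0]

```text
time: 9.2
tcp_pos: [499.1, 288.8, 163.0]
ee_rot: [0.026, 1.0, 0.001, 0.001]
ft_force: [-0.1, -0.5, -0.2]
grip_width: 0.454
gripper_force: 0.0
```

Run:
```python
from h import *
to(467,-23,160,13.8)
c=cap('wrist','w4.png'); tabs(c,30,50,(499,288)); tabs(cap('scene'),30,50,(499,288))
```

```text
t 9.2 tcp [499.1 288.8 163. ] head 87.0 tiltz -1.0 shift m [ 0.0158 -0.313   0.0024] turn 73.2 grip 0.45399229310113326 0.0 q7 0.56
tab [499.9 288.4] [11.4 43.6] yaw -2.9 800
tab [501.1 288.8] [11.6 43.6] yaw -2.8 95
```

View pics/w4.png

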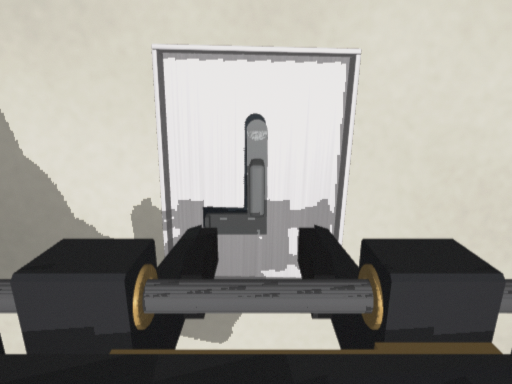

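The right-hand blade lies flat in its tray at (255,185), matching the silhouette. Next is the left-hand blade.

send_rows:
  increments:
    - [0.001, -0.02, 0, 5]
    - [0.003, -0.06, 0, 14]
    - [0.005, -0.105, 0, 24]
    - [0.008, -0.15, 0, 34]
    - [0.01, -0.195, 0, 44]
    - [0.012, -0.24, 0, 54]
    - [0.014, -0.28, 0, 64]
    - [0.0158, -0.313, 0.002, 73]
  gripper: 0.07

```text
time: 10.3
tcp_pos: [465.6, -25.2, 158.5]
ee_rot: [0.618, 0.786, -0.001, -0.0]
ft_force: [0.1, -0.6, 0.4]
grip_width: 0.793
gripper_force: 0.0
```

send_rows:
  increments:
    - [0, 0, 0, 0]
    - [0, 0, 0, 0]
    - [0, 0, 0, 0]

```text
time: 10.68
tcp_pos: [466.5, -21.9, 159.0]
ee_rot: [0.614, 0.789, 0.0, -0.0]
ft_force: [0.6, 0.5, -0.6]
grip_width: 0.792
gripper_force: 0.0
```

Run:
```python
from h import *
to(467,-23,32.5,13.8)
c=cap('wrist'); tabs(c,30,45,(467,-23))
```

```text
t 10.68 tcp [466.5 -21.9 159. ] head 14.2 tiltz -1.0 shift m [-0.0013  0.0002  0.1265] turn 0.4 grip 0.7923054009265503 0.0 q7 0.14
tab [465.6 -24.3] [12.  43.4] yaw -77.4 794
```

send_rows:
  increments:
    - [-0.002, -0.001, 0.03, 1.5]
    - [-0.002, -0.001, 0.065, 1.5]
    - [-0.002, -0.001, 0.095, 1.5]
    - [-0.002, -0.001, 0.115, 1.5]
    - [-0.002, -0.001, 0.123, 1.5]
    - [-0.002, -0.001, 0.1265, 1.5]
    - [-0.002, -0.001, 0.1265, 1.5]

```text
time: 11.6
tcp_pos: [468.5, -25.2, 34.3]
ee_rot: [0.625, 0.78, -0.001, -0.001]
ft_force: [-0.3, -0.7, 0.7]
grip_width: 0.796
gripper_force: 0.0
```

send_rows:
  increments:
    - [0, 0, 0, 0]
    - [0, 0, 0, 0]
    - [0, 0, 0, 0]
    - [0, 0, 0, 0]
    - [0, 0, 0, 0]
    - [0, 0, 0, 0]
    - [0, 0, 0, 0]
  gripper: 0.0

```text
time: 12.48
tcp_pos: [467.6, -25.7, 34.1]
ee_rot: [0.626, 0.78, -0.001, -0.002]
ft_force: [-0.6, -1.0, -0.5]
grip_width: 0.133
gripper_force: 30.0
```

send_rows:
  increments:
    - [0, 0, -0.005, 0]
    - [0, 0, -0.02, 0]
    - [0, 0, -0.045, 0]
    - [0, 0, -0.07, 0]
    - [0, 0, -0.09, 0]
    - [0, 0, -0.1, 0]
    - [0, 0, -0.1, 0]

```text
time: 13.35
tcp_pos: [468.5, -25.8, 134.9]
ee_rot: [0.626, 0.78, -0.0, -0.001]
ft_force: [0.4, 0.3, -1.1]
grip_width: 0.131
gripper_force: 30.0
```

Run:
```python
from h import *
to(496,-264,132,-96)
for n in('side','scene'):
    c=cap(n);W=world(c);m=(c['depth']>100)&(W[...,2]>92)&(W[...,2]<115)&(np.hypot(W[...,0]-466,W[...,1]+24)<75)
    w=W[m]-[466,-24,0];a=np.radians(102.6);u=np.c_[w[:,0]*np.cos(a)+w[:,1]*np.sin(a),-w[:,0]*np.sin(a)+w[:,1]*np.cos(a)]
    f=u[(np.abs(u[:,1])>22)];print(n,len(u),len(f),np.median(f,0) if len(f) else 0)
    # tray rim corners
    m=((c['depth']>100)&(W[...,2]>15)&(W[...,2]<25)&(np.hypot(W[...,0]-496,W[...,1]+264)<145)&(W[...,1]<-160)); r=cv2.minAreaRect(W[m][:,:2].astype(np.float32));print(r,m.sum())
```

```text
t 13.35 tcp [468.5 -25.8 134.9] head 12.5 tiltz -1.0 shift m [-0.2385 -0.0248  0.0027] turn 108.5 grip 0.13107432731259502 29.99362437520176 q7 -0.1
side 327 100 [42.56436748 34.55717242]
((488.18145751953125, -274.6990966796875), (163.41696166992188, 209.4795379638672), 82.86170959472656) 234
scene 335 67 [39.86653082 38.1217936 ]
((487.1678771972656, -277.2821044921875), (162.75941467285156, 213.7112579345703), 83.36493682861328) 686
```

send_rows:
  increments:
    - [-0.015, -0.002, 0, 5]
    - [-0.047, -0.007, 0, 14]
    - [-0.083, -0.012, 0, 24]
    - [-0.12, -0.017, 0, 34]
    - [-0.155, -0.022, 0, 44]
    - [-0.19, -0.027, 0, 54]
    - [-0.222, -0.031, 0, 64]
    - [-0.247, -0.035, 0, 74]

```text
time: 14.45
tcp_pos: [486.5, -277.2, 133.2]
ee_rot: [0.971, 0.241, -0.002, -0.0]
ft_force: [0.4, 0.3, -0.8]
grip_width: 0.137
gripper_force: 30.0
```

send_rows:
  increments:
    - [0, 0, 0, 9]
    - [0, 0, 0, 18]
    - [0, 0, 0, 27]
    - [0, 0, 0, 33]
    - [0, 0, 0, 35.5]
    - [0, 0, 0, 35.5]
    - [0, 0, 0, 35.5]

```text
time: 15.32
tcp_pos: [487.3, -274.6, 133.8]
ee_rot: [0.998, -0.061, -0.002, -0.0]
ft_force: [1.3, -0.2, -1.3]
grip_width: 0.133
gripper_force: 30.0
```

Run:
```python
from h import *
to(488,-275,38,-97)
cap('side','s5.png')
c=cap('wrist','w5.png');W=world(c)
for n,W,c in(('w',W,c),):
    m=((c['depth']>100)&(W[...,2]>18)&(W[...,2]<25)); p=W[m];print(p[:,0].min(),p[:,0].max(),p[:,1].min(),p[:,1].max())
```

```text
t 15.32 tcp [ 487.3 -274.6  133.8] head -97.0 tiltz -1.0 shift m [0.0011 0.0003 0.0958] turn 0.0 grip 0.13332548742380668 29.993657623417675 q7 -0.9
441.5280006903214 599.9029486827873 -368.88178317363315 -195.40202388565046
```

View pics/w5.png

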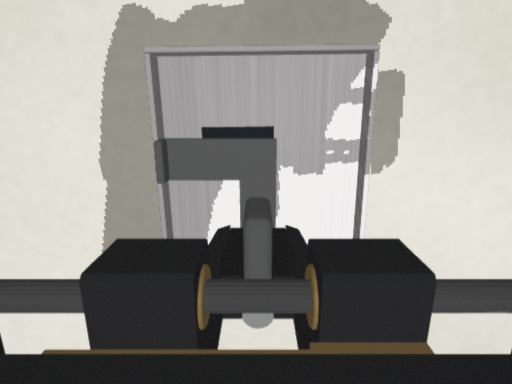

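The blade is over its tray, with the foot at (215,160) on the same side as the silhouette's foot and clear of the walls. I lower it.

send_rows:
  increments:
    - [0, 0, 0.015, 0]
    - [0, 0, 0.04, 0]
    - [0, 0, 0.065, 0]
    - [0, 0, 0.082, 0]
    - [0, 0, 0.09, 0]
    - [0, 0, 0.094, 0]
    - [0, 0, 0.0955, 0]
    - [0, 0, 0.0955, 0]

```text
time: 16.42
tcp_pos: [487.5, -274.5, 38.9]
ee_rot: [0.998, -0.061, -0.001, 0.0]
ft_force: [-0.4, 0.4, -2.0]
grip_width: 0.131
gripper_force: 30.0
```

send_rows:
  increments:
    - [0, 0, 0.0005, 0]
    - [0, 0, 0.001, 0]
    - [0, 0, 0.001, 0]

```text
time: 16.8
tcp_pos: [487.5, -274.5, 38.1]
ee_rot: [0.998, -0.061, -0.001, 0.0]
ft_force: [-0.5, -0.1, 5.2]
grip_width: 0.134
gripper_force: 30.0
```

Contact is felt, so I release.

send_rows:
  increments:
    - [0, 0, 0, 0]
    - [0, 0, 0, 0]
    - [0, 0, 0, 0]
    - [0, 0, 0, 0]
  gripper: 0.04

```text
time: 17.3
tcp_pos: [487.2, -274.3, 37.3]
ee_rot: [0.998, -0.061, -0.002, -0.0]
ft_force: [-0.9, -0.3, 0.2]
grip_width: 0.452
gripper_force: 0.0
```

send_rows:
  increments:
    - [0, 0, -0.01, 0]
    - [0, 0, -0.035, 0]
    - [0, 0, -0.07, 0]
    - [0, 0, -0.1, 0]
    - [0, 0, -0.12, 0]
    - [0, 0, -0.125, 0]
    - [0, 0, -0.125, 0]

```text
time: 18.18
tcp_pos: [487.6, -274.3, 162.5]
ee_rot: [0.998, -0.061, -0.002, -0.0]
ft_force: [0.7, -0.3, 0.4]
grip_width: 0.456
gripper_force: 0.0
```

Run:
```python
from h import *
to(488,-275,160,-97)
cap('wrist','w6.png');c=cap('scene','sc6.png'); tabs(c,30,50,(488,-275));tabs(c,30,50,(499,288))
```

```text
t 18.18 tcp [ 487.6 -274.3  162.5] head -97.0 tiltz -1.0 shift m [0.0005 0.0007 0.0025] turn 0.0 grip 0.4555458848746109 0.0 q7 -0.91
tab [ 489.4 -272.9] [14.  43.8] yaw -9.2 91
tab [500.5 288.8] [11.6 46.4] yaw -2.7 95
```

View pics/w6.png

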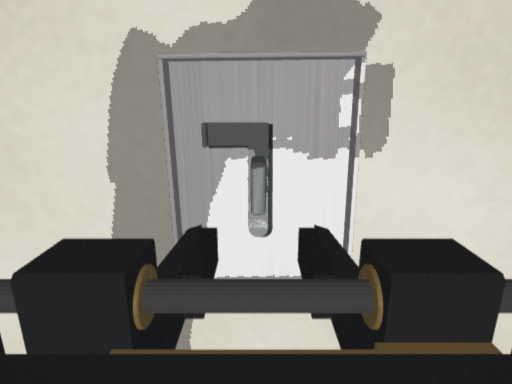

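View pics/sc6.png

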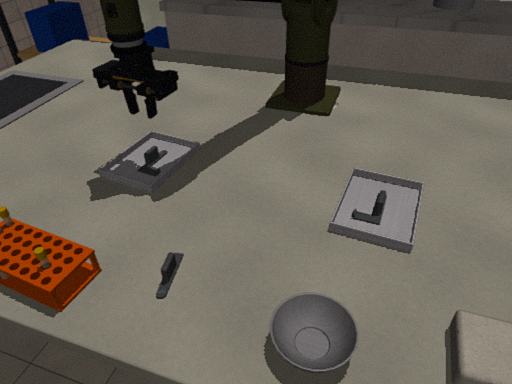

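The wrist view shows the left-hand blade flat on its silhouette at (255,170). The scene view shows both blades flat in their trays at (152,160) and (375,207), with the gripper clear.

```bash
python3 -c "
from bench import bot
print(bot.close_job())"
```

```text
the job is handed in; nothing more can be done
None
```

The job is handed in: each blade was set down flat, tab up, on its silhouette in its own tray, with the gripper clear at about 18 s of the 58 s allowed; the hand-in returned no verdict.

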